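# Check the pull gauge against its set mark

### The arm

A 7-joint arm with a two-finger parallel gripper is mounted at the origin on the work surface. World frame = base frame: x ahead of the robot, y to its left, z up, the work surface at z = 0. Lengths are in m, angles in rad, forces in N, time in s.
With the tool pointing down it reaches from about 0.425 to 0.875 m from the base axis. Payload 4.7 kg.
Tool frame: the origin (TCP) lies at the very end of the fingers, on their centre line; the grasp point (between the pads) lies 19 mm behind it; z points along the fingers, y is the line along which they close (so a half turn about z gives the same grasp; the last joint's range is limited). The gripper opens to 87 mm and grips with 3 to 60 N. Pads are 19 mm wide; open, the fingers measure 117 mm over their backs; the gripper's body (75 mm by 190 mm) begins 51 mm behind the grasp point.
Start: joints at [0.014, 0.321, -0.07, 1.45, 0.023, 1.371, -0.057], TCP at [0.65, -0, 0.223] pointing down, gripper open.
Joint ranges: [-2.86, 2.86], [-0.3, 2.09], [-1.38, 1.24], [0.06, 2.45], [-1.56, 4.7], [0.09, 2.05], [-2.69, 2.69]. Speed limits (rad/s): [2.57, 2.57, 3.14, 3.14, 3.14, 3.14, 3.14].

### API

Orientations are given as a rotation vector (axis times angle).
In Python, from bench import ctrl, imaging, ticket gives the robot as it stands.
- The arm moves only by the tool jog_arm, never from a script. Its argument "rows" is text: rows parted by semicolons, each of 7 numbers parted by spaces: the shift along the tool's x, y, z in cm, then the turn, a rotation vector about the tool's x, y, z in rad, then the closure, from -1 (fully open) to 1 (shut), so that 0 is half open. A call has 1 to 5 rows; each row shifts and turns the commanded pose from where the row before left it, along the tool's axes as they then stand; what a row does not reach is not made up. A row lasts 1/8 s, in which the tool goes at most 62.5 mm and 10.7 degrees, less where a joint would pass 70% of its speed; a pose out of reach is approached as far as the arm can. A call with a gripper value outside its range is refused whole. The fingers move at their own pace and stop on an object; "force" is the grip in N (left out, the last holds). Time passes only in rows, so rows that do not move let the fingers close. It gives the time, the measured TCP pose, the force, the opening and the grip force at its end, in the units of the state.
- ctrl.get_state(): the state, without advancing time (a new reading comes with each control period).
- imaging.get_image(name): name is "scene" or "side" or "wrist"; returns a dict with "img" (400x640x3 uint8, blue, green, red), "vertical_fov" (degrees; the focal length in pixels is half the picture's height over the tangent of half this angle, whatever the lens; pixels are square), "cx", "cy" (the principal point, pixels), "origin" and "orientation" of the camera in the world. Camera axes: x right, y down, z forward; pixel columns grow to the right and rows downward; lengths in m; the calibration is good to about 2 mm. The wrist camera is an equidistant fisheye: a pixel r from the principal point sees the ray r / f radians off the axis. A picture is of the moment at which its call begins. There is no depth.
- ticket.close_job(): hands the job in; it is judged then, once.
The state is a dict: "time": time; "joint_positions": joint angles; "qd": joint speeds; "joint_torque": joint torques, N m; "position": TCP position; "tool_rot": TCP orientation; "ft_force": force on the tool from outside, world axes, zero at the start; "torque": the same for the moment, N m; "grip_width": opening from 0.0 (shut) to 1.0 (fully open); "grip_force": force on a finger pad.
Only numpy, scipy, OpenCV 4.12 (cv2) and the standard library are available. Lean on these libraries where they do the work, as an engineer would, in place of code of your own. Each camera call takes 0.05 s, during which the arm holds its last target. There are 200 camera calls.

### The job

Do the daily check of the pull gauge with the blue handle: pull the handle out along its scale until its black pointer stands within the red clip, without pulling it well past the clip, hold it still there for two seconds, then let the spring take it fully home and let go. Leave the gauge with the orange handle alone.

Things in the scene. Friction and masses are not known exactly. Their poses are not given: they have to be found in the camera images.
- blue_grip (a point): Grip centre of the upright blue handle, 55 mm above the bench: 24 mm along the slide (x), 28 mm across (y), top 21 mm higher, free all round to 30 mm lower, where a rod and base lie. Pulling moves it to -x of this point (roughly to the robot). A white housing (44 mm high) begins 75 mm to +x of its home. A low black pointer at the same x reaches 66 mm to +y over a white scale, ticks 10 mm apart.
- blue_pull (a joint): How far the blue handle is pulled out, m: 0 fully home, 0.12 end stop. A spring pulls it home with about 2 N at 0 and 60 N per metre more (some 7 N at 0.09), damped; it runs home by itself when let go.
- blue_band (a point): Centre of the top of the red clip on the blue gauge's scale, 14 mm above the bench: 24 mm along the slide (x), 30 mm across (y), 56 mm to +y of the handle's line, fixed 45 to 90 mm out from the handle's home. Axes as blue_grip. The pointer is within the clip when blue_grip, measured along x, is within 12 mm of this point.
- orange_grip (a point): The same point of the orange handle of a second, otherwise equal gauge, which has its own red clip at another place: not to be moved.

How it is judged:
By the outcome, as a careful person would: the job done as asked, in the order asked, and still so for the second after the job is handed in, with the robot touching nothing.
It also fails if it takes over 37 s, if anything falls off the work surface, if the arm or the gripper's body presses on something with over 40 N, if the wrist force passes 120 N, or if a joint passes its speed limit or range.

## Working session

There is one attempt and no reset: what is moved stays moved. The work goes in short steps, Python scripts to look and compute and a tool call to move; the robot and the scene stay as the last step left them, time stands still between calls to the robot, and variables do not carry over. Pictures are saved under pics/ and viewed, at most 10 in all, crops included, and the job is handed in when it is done.

Besides the shell and the picture viewer there is one more tool, called in YAML: its name, and indented under it one key for each argument. jog_arm: Moves the arm, as the interface text tells. Its arguments: {"type":"object","properties":{"rows":{"type":"string"},"force":{"type":"number"}},"required":["rows"]}

```bash
mkdir -p pics; python3 - <<'E'
from bench import ctrl, imaging
import cv2, numpy as np, pickle
s=ctrl.get_state(); print(s)
d={}
for n in("scene","side"):
    a=imaging.get_image(n); d[n]=a; cv2.imwrite(f"pics/{n}0.png",a["img"])
    print(n,{k:v for k,v in a.items() if k!="img"})
pickle.dump(d,open("d0.pkl","wb"))
E
```

```text
{'time': 0.0, 'joint_positions': array([ 0.01411069,  0.32185045, -0.07010098,  1.45167057,  0.02260719,
        1.37076712, -0.05692215]), 'qd': array([-1.36346039e-03,  1.66478117e-03,  4.60954226e-04,  3.75331402e-04,
       -1.57141027e-04, -3.37022707e-05,  1.41261361e-03]), 'joint_torque': array([-2.58547143e-04, -4.91284704e+01, -4.03903294e-01, -3.12526345e+01,
       -6.40594075e-02,  4.37659642e-02,  1.61017233e-04]), 'position': array([ 6.49457364e-01, -4.88318499e-05,  2.21446023e-01]), 'tool_rot': array([-2.22052114, -2.2205533 ,  0.00222461]), 'ft_force': array([0.36723722, 0.32898054, 0.08509423]), 'torque': array([-0.0132648 ,  0.02206209,  0.03590149]), 'grip_force': 0.0, 'grip_width': 1.001453194869537}
scene {'vertical_fov': 51.522057844687886, 'cx': 318.91747366095314, 'cy': 197.24584544425582, 'origin': array([ 0.85213338, -0.26582795,  0.58735777]), 'orientation': array([-2.32912879, -0.93815813,  0.31309956])}
side {'vertical_fov': 44.23713902496281, 'cx': 326.00292103475476, 'cy': 202.49565169989089, 'origin': array([0.15262477, 0.47891307, 0.66523383]), 'orientation': array([-1.00024976,  2.42424734, -1.07004643])}
```

View pics/scene0.png

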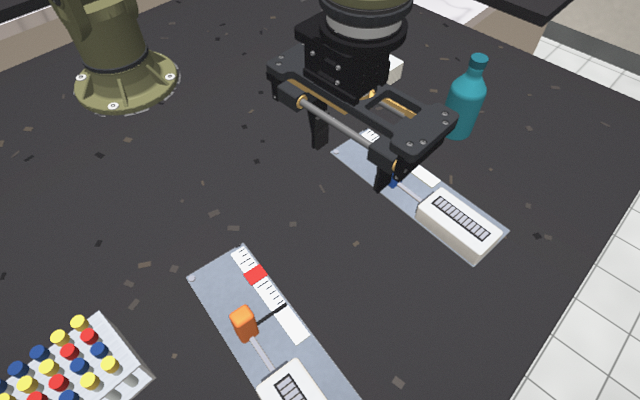

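View pics/side0.png

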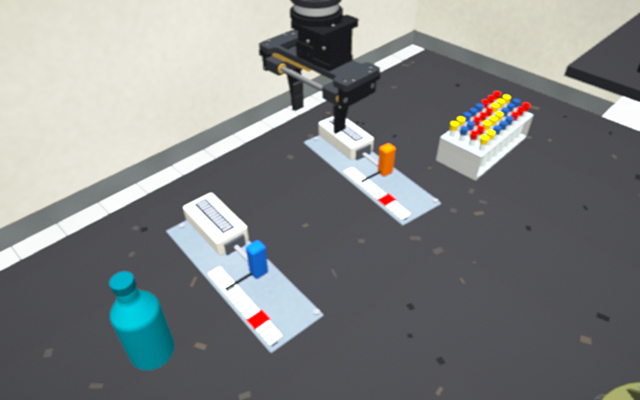

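The scene view shows the orange gauge (handle at 243,323), with the blue gauge mostly hidden behind the gripper. The side view shows the blue handle at (257,259), its clip at (259,319), the white scale from (215,270) to (275,340), and the teal bottle at (140,320).

```bash
cat > h.py <<'E'
import cv2, numpy as np
from scipy.spatial.transform import Rotation as R
def ray(a,uv,fish=False):
    f=200/np.tan(np.radians(a["vertical_fov"])/2)
    x=(np.atleast_2d(uv).astype(float)-[a["cx"],a["cy"]])/f
    if fish:
        r=np.linalg.norm(x,axis=1)[:,None]; d=np.hstack([x/np.maximum(r,1e-9)*np.sin(r),np.cos(r)])
    else: d=np.hstack([x,np.ones((len(x),1))])
    return d@R.from_rotvec(a["orientation"]).as_matrix().T
def plane(a,uv,z,fish=False):
    d=ray(a,uv,fish); o=np.array(a["origin"]); return o+d*((z-o[2])/d[:,2])[:,None]
def mask(img,c):
    b,g,r=[img[...,i].astype(int) for i in range(3)]
    return {"red":(r>150)&(g<80)&(b<80),"blue":(b>100)&(b>1.6*g)&(b>2*r),"white":(b>190)&(g>190)&(r>190)}[c].astype(np.uint8)
def blobs(m,amin=40):
    n,l,s,c=cv2.connectedComponentsWithStats(m)
    return [(s[i],c[i],l==i) for i in range(1,n) if s[i][4]>amin]
E
python3 - <<'E'
from h import *
import pickle
a=pickle.load(open("d0.pkl","rb"))["side"]
for c,z in(("red",.014),("blue",.055)):
    for s,ce,m in blobs(mask(a["img"],c)):
        print(c,s,ce.round(1),plane(a,ce,z).round(4))
        v,u=np.nonzero(m)
        P=plane(a,np.c_[u,v],z)[:,:2].astype(np.float32)
        print(cv2.minAreaRect(P*1000))
# scale: outline of white region + red near blue gauge
roi=np.zeros((400,640),np.uint8); roi[255:350,200:290]=1
m=(mask(a["img"],"white")|mask(a["img"],"red"))&roi
m=cv2.morphologyEx(m,cv2.MORPH_CLOSE,np.ones((5,5),np.uint8))
for s,ce,mm in blobs(m,300):
    v,u=np.nonzero(mm); P=plane(a,np.c_[u,v],.012)[:,:2].astype(np.float32)
    r=cv2.minAreaRect(P*1000); print("scale",s,r,(cv2.boxPoints(r)).round(0).tolist())
E
```

```text
red [471  90  31  49 352] [484.8 112.2] [[ 0.6116 -0.5364  0.014 ]]
((614.8145751953125, -534.335205078125), (38.41392517089844, 246.74703979492188), 17.445898056030273)
red [512 102  19  18 139] [521.3 109.3] [[ 0.5546 -0.6117  0.014 ]]
((553.3223266601562, -607.2213745117188), (23.031696319580078, 97.15184020996094), 5.531586647033691)
red [379 195  16  10  84] [386.3 199.3] [[ 0.5781 -0.1181  0.014 ]]
((578.33203125, -118.31444549560547), (26.08411979675293, 18.267536163330078), 82.0088882446289)
red [248 311  21  17 183] [257.8 319.1] [[0.5413 0.2388 0.014 ]]
((541.4813232421875, 238.70492553710938), (26.16771697998047, 19.783885955810547), 85.70087432861328)
blue [494  98  26  36 217] [507.1 114.5] [[ 0.5411 -0.4996  0.055 ]]
((542.046142578125, -498.0709533691406), (28.759765625, 168.1625518798828), 17.430238723754883)
blue [461 103  22  31 204] [470.7 116.8] [[ 0.5948 -0.4327  0.055 ]]
((597.2528686523438, -430.0341796875), (31.372610092163086, 141.72775268554688), 18.97671890258789)
blue [247 240  20  38 465] [257.5 261.2] [[0.6035 0.1836 0.055 ]]
((609.9131469726562, 179.66732788085938), (30.481027603149414, 81.05696868896484), 54.696250915527344)
scale [ 200  255   90   95 4700] ((598.7518920898438, 202.0742950439453), (97.9474868774414, 234.4111328125), 85.28565216064453) [[478.0, 163.0], [712.0, 144.0], [720.0, 241.0], [486.0, 261.0]]
```

jog_arm:
  rows: "4.5 -1.1 0 0 0 0 -1; 4.5 -1.1 0 0 0 0 -1; 4.5 -1.1 0 0 0 0 -1; 4.2 -1.2 0 0 0 0.08 -1; 0 0 0 0 0 0 -1"
  force: 15

```text
time: 0.72
position: [0.6028, 0.1827, 0.2221]
tool_rot: [-2.298, -2.138, -0.001]
ft_force: [-0.4, -0.3, 0.7]
grip_width: 0.997
grip_force: 0.0
```

```bash
python3 - <<'E'
from bench import ctrl, imaging
import cv2, pickle
s=ctrl.get_state(); print(s["position"],s["tool_rot"],s["ft_force"])
d={n:imaging.get_image(n) for n in("wrist","scene","side")}
pickle.dump(d,open("d1.pkl","wb")); cv2.imwrite("pics/w1.png",d["wrist"]["img"])
E
```

```text
[0.60280724 0.18272619 0.22210924] [-2.29791863e+00 -2.13801670e+00 -6.69589826e-04] [-0.44636495 -0.29841103  0.71313102]
```

View pics/w1.png

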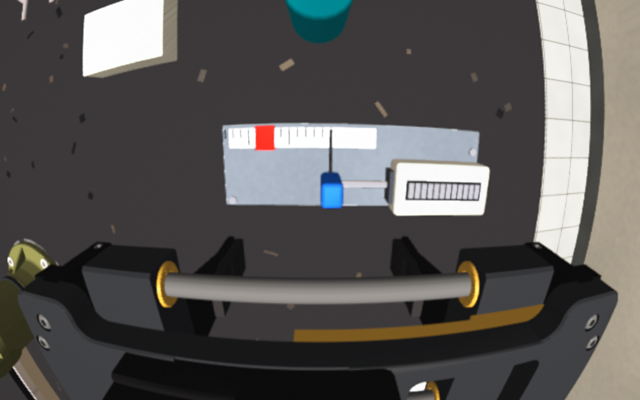

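The wrist view shows the blue handle at (331,190), its pointer tip at (331,130), the clip at (264,137), and the gauge nearly aligned with the image.

```bash
python3 - <<'E'
from h import *
import pickle
d=pickle.load(open("d1.pkl","rb")); a=d["wrist"]; img=a["img"]; print(a["origin"],a["cx"],a["cy"])
for c,z in(("red",.014),("blue",.076)):
    for s,ce,m in blobs(mask(img,c)):
        if not(200<ce[0]<450 and 100<ce[1]<230): continue
        v,u=np.nonzero(m); P=plane(a,np.c_[u,v],z,True)[:,:2].astype(np.float32)
        print(c,s,plane(a,ce,z,True).round(4),cv2.minAreaRect(P*1000))
        if c=="blue": print(np.bincount(v)[s[1]:], [int(img[y,int(ce[0])].max()) for y in range(s[1],s[1]+s[3])])
m=mask(img,"white")|mask(img,"red"); m[:, :222]=0; m[:118]=0; m[155:]=0; m[:,382:]=0
m=cv2.morphologyEx(m,cv2.MORPH_CLOSE,np.ones((5,5),np.uint8))
v,u=np.nonzero(m);P=plane(a,np.c_[u,v],.012,True)[:,:2].astype(np.float32);r=cv2.minAreaRect(P*1000);print("scale",r,cv2.boxPoints(r).round(0).tolist())
# pointer
b=(img.max(2)<60).astype(np.uint8); b[:, :322]=0;b[:,340:]=0;b[:129]=0;b[150:]=0
v,u=np.nonzero(b);print("ptr px",u.mean(),plane(a,[u.mean(),v.mean()],.016,True).round(4))
for n in("side","scene"):
  a=d[n]
  for c,z in(("red",.014),("blue",.055)):
    for s,ce,mm in blobs(mask(a["img"],c)):
        p=plane(a,ce,z)[0]
        if .1<p[1]<.3: print(n,c,s,p.round(4))
E
```

```text
[0.60847336 0.26021655 0.38256168] 317.42266512380326 203.85753568137986
red [256 126  18  24 399] [[0.5428 0.2371 0.014 ]] ((542.9329223632812, 236.8228302001953), (27.847488403320312, 20.84373664855957), 84.29164123535156)
blue [321 173  22  36 444] [[0.6164 0.1839 0.076 ]] ((617.0406494140625, 181.16085815429688), (36.98823928833008, 21.740867614746094), 86.05175018310547)
[10 16 17 18 19 19 19 20 20 20 21 21 21 22  6  5  5  6  6  6  6  6  6  6
  6  6  6  7  7  7  7  6 13 21 20 17] [87, 106, 111, 111, 111, 111, 112, 113, 115, 135, 186, 231, 246, 251, 253, 254, 254, 254, 254, 254, 254, 254, 254, 254, 254, 254, 254, 254, 254, 253, 253, 253, 253, 251, 239, 147]
scale ((586.663330078125, 233.13995361328125), (28.171096801757812, 180.9252166748047), 85.34312438964844) [[495.0, 226.0], [676.0, 212.0], [678.0, 240.0], [498.0, 255.0]]
ptr px nan [[nan nan nan]]
side red [248 311  21  17 183] [0.5413 0.2388 0.014 ]
side blue [247 240  20  38 472] [0.6037 0.1834 0.055 ]
scene red [374 136  18  14  42] [0.5426 0.2389 0.014 ]
scene blue [385 152  22  36 446] [0.623  0.1656 0.055 ]<stdin>:15: RuntimeWarning: Mean of empty slice.
  ret = ret.dtype.type(ret / rcount)
```

```bash
python3 - <<'E'
from h import *
import pickle
d=pickle.load(open("d1.pkl","rb")); a=d["wrist"]; img=a["img"]
v,u=np.nonzero((img[...,0]>90)&(img[...,0]>1.3*img[...,1])&(img[...,0]>1.6*img[...,2])); k=(u>310)&(u<350)&(v>182)&(v<215); u,v=u[k],v[k]
print(u.min(),u.max(),v.min(),v.max())
P=plane(a,np.c_[u,v],.076,True)[:,:2].astype(np.float32); r=cv2.minAreaRect(P*1000);print(r)
print("ptr",plane(a,[331,140],.016,True))
th=np.radians(-4.66); ex=np.array([np.cos(th),np.sin(th)]); ey=np.array([-ex[1],ex[0]])
band=np.array([.5425,.2380]); g=np.array(r[0])/1000
print("rel band-grip", (band-g)@ex,(band-g)@ey)
pp=plane(a,[331,140],.016,True)[0,:2]; print("ptr-band",(pp-band)@ex,(pp-band)@ey)
E
```

```text
321 343 183 208
((617.0607299804688, 175.97634887695312), (26.633543014526367, 22.514686584472656), 86.00166320800781)
ptr [[0.62183983 0.22761659 0.016     ]]
rel band-grip -0.07935322730428299 0.055761107146904916
ptr-band 0.07992114072943869 -0.003903306016036554
```

jog_arm:
  rows: "-0.57 1.46 2 0 0 0.01 -1; 0 0 5 0 0 0 -1; 0 0 5 0 0 0 -1; 0 0 4 0 0 0 -1; 0 0 2.5 0 0 0 -1"

```text
time: 1.5
position: [0.6182, 0.1667, 0.033]
tool_rot: [-2.322, -2.115, 0.008]
ft_force: [-0.1, 0.4, 1.2]
grip_width: 0.999
grip_force: 0.0
```

jog_arm:
  rows: "0 0 0 0 0 0 -1; 0 0 0 0 0 0 -1"

```text
time: 1.75
position: [0.6202, 0.1691, 0.0379]
tool_rot: [2.32, 2.117, 0.001]
ft_force: [0.8, -0.1, 0.6]
grip_width: 0.999
grip_force: 0.0
```

```bash
python3 - <<'E'
from bench import ctrl, imaging
import cv2, numpy as np
s=ctrl.get_state(); print(s["position"],s["tool_rot"],s["ft_force"])
w=imaging.get_image("wrist")["img"]; t=imaging.get_image("side")["img"]
cv2.imwrite("pics/w2.png",np.vstack([w[100:350,100:540],cv2.resize(t[180:360,160:360],(440,396))[:340]]))
E
```

```text
[0.62020756 0.16906224 0.03791158] [2.32026298e+00 2.11679883e+00 1.05140468e-03] [ 0.76407302 -0.09183111  0.60645616]
```

View pics/w2.png

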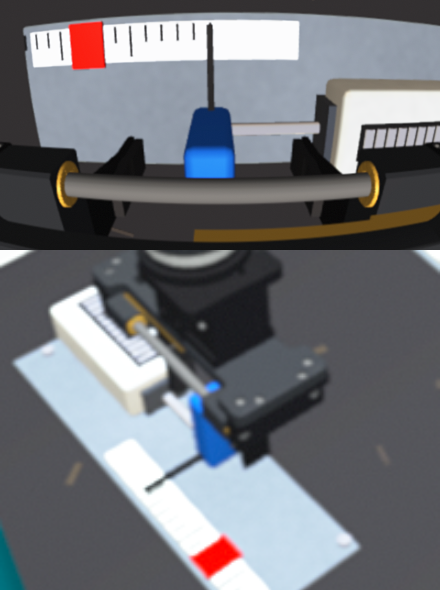

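The wrist crop shows the handle between the fingers, but the tool is about 7 mm too far to −y. I'll shift it and close.

jog_arm:
  rows: "0.7 -0.3 0 0 0 -0.01 -1; 0 0 0 0 0 0 -0.3; 0 0 0 0 0 0 0; 0 0 0 0 0 0 0.2; 0 0 0 0 0 0 0.3"
  force: 15

```text
time: 2.48
position: [0.6168, 0.1772, 0.0375]
tool_rot: [2.309, 2.13, -0.0]
ft_force: [-0.6, -0.8, 0.0]
grip_width: 0.632
grip_force: 0.0
```

jog_arm:
  rows: "0 0 0 0 0 0 1; 0 0 0 0 0 0 1; 0 0 0 0 0 0 1; 0 0 0 0 0 0 1"

```text
time: 2.98
position: [0.6171, 0.1773, 0.0376]
tool_rot: [2.308, 2.13, 0.001]
ft_force: [1.0, -0.6, -0.6]
grip_width: 0.277
grip_force: 15.0
```

jog_arm:
  rows: "0 -0.8 0 0 0 0 1; 0 -1.2 0 0 0 0 1; 0 -1.2 0 0 0 0 1; 0 -1.2 0 0 0 0 1; 0 -1.2 0 0 0 0 1"
  force: 20

```text
time: 3.6
position: [0.5609, 0.1818, 0.0376]
tool_rot: [2.307, 2.13, 0.003]
ft_force: [6.6, 0.9, -6.5]
grip_width: 0.271
grip_force: 20.0
```

jog_arm:
  rows: "0 -0.9 0 0 0 0 1; 0 -0.6 0 0 0 0 1; 0 -0.4 0 0 0 0 1; 0 -0.2 0 0 0 0 1; 0 0 0 0 0 0 1"

```text
time: 4.22
position: [0.54, 0.1834, 0.0376]
tool_rot: [2.307, 2.13, 0.002]
ft_force: [5.8, 0.2, -6.1]
grip_width: 0.272
grip_force: 20.0
```

```bash
python3 - <<'E'
from bench import ctrl, imaging
import cv2, numpy as np
s=ctrl.get_state(); print(s["position"],s["ft_force"],s["grip_width"])
w=imaging.get_image("wrist")["img"]; t=imaging.get_image("side")["img"]
cv2.imwrite("pics/w3.png",np.vstack([w[80:330,100:540],cv2.resize(t[180:360,160:360],(440,396))[:340]]))
E
```

```text
[0.54004351 0.18341944 0.03755555] [ 5.83361478  0.1698868  -6.05715657] 0.2721158286583555
```

View pics/w3.png

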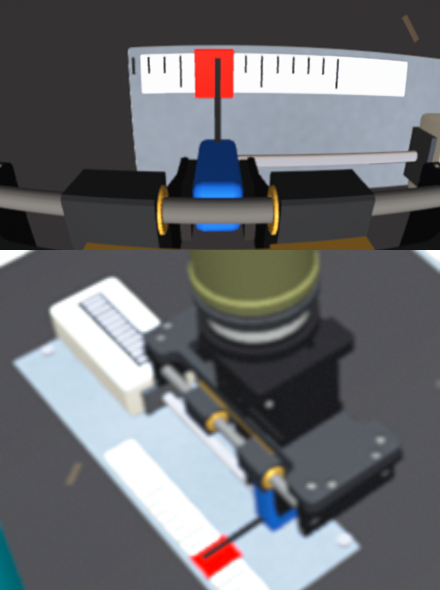

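The pointer (column 218 in the crop) stands inside the red clip (195–233), near its middle. I'll hold it here for 2.5 s.

jog_arm:
  rows: "0 0 0 0 0 0 1; 0 0 0 0 0 0 1; 0 0 0 0 0 0 1; 0 0 0 0 0 0 1; 0 0 0 0 0 0 1"

```text
time: 4.95
position: [0.5402, 0.1834, 0.0376]
tool_rot: [2.308, 2.13, 0.002]
ft_force: [6.3, -0.0, -5.3]
grip_width: 0.279
grip_force: 20.0
```

jog_arm:
  rows: "0 0 0 0 0 0 1; 0 0 0 0 0 0 1; 0 0 0 0 0 0 1; 0 0 0 0 0 0 1; 0 0 0 0 0 0 1"

```text
time: 5.58
position: [0.5401, 0.1834, 0.0376]
tool_rot: [2.308, 2.13, 0.002]
ft_force: [7.4, 1.4, -5.7]
grip_width: 0.272
grip_force: 20.0
```

jog_arm:
  rows: "0 0 0 0 0 0 1; 0 0 0 0 0 0 1; 0 0 0 0 0 0 1; 0 0 0 0 0 0 1; 0 0 0 0 0 0 1"

```text
time: 6.2
position: [0.5402, 0.1834, 0.0375]
tool_rot: [2.308, 2.13, 0.002]
ft_force: [6.2, 0.9, -5.0]
grip_width: 0.277
grip_force: 20.0
```

jog_arm:
  rows: "0 0 0 0 0 0 1; 0 0 0 0 0 0 1; 0 0 0 0 0 0 1; 0 0 0 0 0 0 1; 0 0 0 0 0 0 1"

```text
time: 6.82
position: [0.5402, 0.1834, 0.0376]
tool_rot: [2.308, 2.13, 0.002]
ft_force: [5.7, 1.4, -5.1]
grip_width: 0.276
grip_force: 20.0
```

jog_arm:
  rows: "0 0.6 0 0 0 0 1; 0 1 0 0 0 0 1; 0 1.2 0 0 0 0 1; 0 1.2 0 0 0 0 1; 0 1.2 0 0 0 0 1"

```text
time: 7.45
position: [0.5925, 0.1793, 0.0375]
tool_rot: [-2.308, -2.13, 0.001]
ft_force: [1.6, -0.1, -1.6]
grip_width: 0.271
grip_force: 20.0
```

jog_arm:
  rows: "0 1 0 0 0 0 1; 0 0.7 0 0 0 0 1; 0 0.4 0 0 0 0 1; 0 0.2 0 0 0 0 1; 0 0.1 0 0 0 0 1"

```text
time: 8.07
position: [0.6156, 0.1774, 0.0376]
tool_rot: [-2.308, -2.131, 0.0]
ft_force: [1.4, -1.4, -0.7]
grip_width: 0.274
grip_force: 20.0
```

jog_arm:
  rows: "0 0 0 0 0 0 1; 0 0 0 0 0 0 1"

```text
time: 8.32
position: [0.6157, 0.1774, 0.0375]
tool_rot: [2.308, 2.131, 0.0]
ft_force: [2.3, 0.6, -2.1]
grip_width: 0.275
grip_force: 20.0
```

jog_arm:
  rows: "0 0.13 0 0 0 0 1; 0 0 0 0 0 0 1; 0 0 0 0 0 0 0; 0 0 0 0 0 0 -1; 0 0 0 0 0 0 -1"

```text
time: 8.95
position: [0.6168, 0.1775, 0.0376]
tool_rot: [-2.308, -2.131, 0.0]
ft_force: [0.9, -0.6, 0.7]
grip_width: 0.531
grip_force: 0.0
```

jog_arm:
  rows: "0 0 0 0 0 0 -1; 0 0 0 0 0 0 -1; 0 0 0 0 0 0 -1; 0 0 0 0 0 0 -1; 0 0 0 0 0 0 -1"

```text
time: 9.57
position: [0.617, 0.1774, 0.0376]
tool_rot: [2.308, 2.131, -0.0]
ft_force: [0.4, -0.5, -0.1]
grip_width: 0.986
grip_force: 0.0
```

jog_arm:
  rows: "0 0 -2 0 0 0 -1; 0 0 -4 0 0 0 -1; 0 0 -5 0 0 0 -1; 0 0 -4 0 0 0 -1; 0 0 -2 0 0 0 -1"

```text
time: 10.2
position: [0.6183, 0.1778, 0.2119]
tool_rot: [2.307, 2.129, 0.008]
ft_force: [0.8, 0.7, -0.6]
grip_width: 1.002
grip_force: 0.0
```

jog_arm:
  rows: "0 0 0 0 0 0 -1; 0 0 0 0 0 0 -1; 0 0 0 0 0 0 -1"

```text
time: 10.58
position: [0.616, 0.177, 0.2053]
tool_rot: [-2.307, -2.13, 0.005]
ft_force: [-0.0, -0.1, 0.4]
grip_width: 1.0
grip_force: 0.0
```

```bash
python3 - <<'E'
from bench import ctrl, imaging
import cv2
s=ctrl.get_state(); print(s["time"],s["position"],s["ft_force"],s["grip_width"])
cv2.imwrite("pics/w4.png",imaging.get_image("wrist")["img"])
E
```

```text
10.575 [0.61604149 0.17700353 0.20533555] [-0.0341996  -0.08863695  0.39452309] 1.0003862814318432
```

View pics/w4.png

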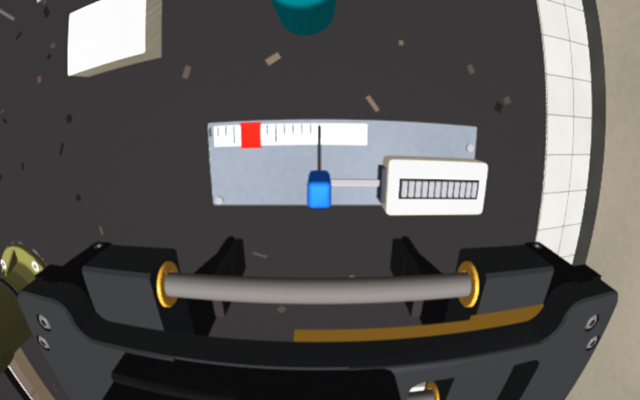

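The handle at (319,190) is back home, with the pointer at the last tick and the gripper clear of everything.

```bash
python3 -c "
from bench import ticket; print(ticket.close_job())"
```

```text
the job is handed in; nothing more can be done
None
```

I pulled the blue gauge until its pointer stood inside the red clip, held it there for about 2.5 s, let it go fully home and released it. The orange gauge was not touched, and the job was handed in at about 10.6 s.

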